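# Gauge the tape rolls at the shop counter

## Task

Two new rolls of sticky tape look alike, but only one has a core wide enough for the counter's tape dispenser. Take the pink-handled hub gauge out of its grey stand, lower it into the core that lets it pass until its collar rests on the roll, and leave it there, with that roll still about where it was. Then put the other roll, which the gauge does not fit, flat in the blue tray for returns.

Things in the scene. Friction and masses are not known exactly. Their poses are not given: they have to be found in the camera images.
- gauge_handle (a point): Loose hub gauge upright in a fixed grey stand (68 mm wide, 36 high, bore 44; lifts straight out). Pink round handle 24 mm wide, 60 tall; steel collar 52 mm wide, 6 thick; steel plug 26 mm wide, 33 long, its last 12 mm tapering to a 10 mm nose. 0.15 kg. Point: middle of the handle, z up; collar underside 36 mm below it, nose 69 mm below it. Fully home, it is 54 mm above the roll's centre.
- roll_wide_center (a point): Tape roll with the WIDE core: amber tape, white core, lying flat on the counter, hole up; 60 mm outer diameter, 36 mm high, through hole 38 mm wide (the gauge passes). 0.09 kg. Point: its centre, 18 mm above the underside; z is its axis. The two rolls swap places at random.
- roll_narrow_center (a point): Tape roll with the NARROW core: same tape, core colour and outer size (60 mm across, 36 mm high), lying flat, hole up, but the through hole is only 19 mm wide (the gauge's 26 mm plug cannot pass). 0.09 kg. Point: its centre, 18 mm above the underside; z is its axis. Can be grasped across its outside.
- tray: Shallow open blue plastic tray fixed to the counter, empty: 170 mm (its x) by 160 mm (its y) outside, 22 mm high, walls and floor 4 mm thick. Origin: centre of its underside, on the counter; z up. A roll lying in it has its centre 22 mm above the origin.

How it is judged:
On the way, in this order (a step that is already met when the one before it is completed fails the run):
1. the held gauge has passed at least 15 mm into the wide core (horizontal distance between gauge_handle and roll_wide_center below 0.015 m and z of gauge_handle in the frame of roll_wide_center below 0.072 m and angle between gauge_handle's own z axis and vertical below 0.26 rad and contact force between the fingers and gauge above 0.5 N), for 0.05 s.
2. the gauge is fully home in the wide roll and let go (horizontal distance between gauge_handle and roll_wide_center below 0.012 m and z of gauge_handle in the frame of roll_wide_center below 0.058 m and angle between each of gauge_handle, roll_wide_center's own z axis and vertical below 0.17 rad and contact force between the fingers and gauge below 0.1 N), for 0.2 s.
3. the narrow roll lies flat in the tray, let go (x of roll_narrow_center in the frame of tray between -0.07 and 0.07 m and y of roll_narrow_center in the frame of tray between -0.065 and 0.065 m and z of roll_narrow_center in the frame of tray below 0.03 m and angle between roll_narrow_center's own z axis and vertical below 0.17 rad and contact force between the fingers and roll_narrow below 0.1 N and linear speed of roll_narrow below 0.02 m/s), for 0.2 s.
At the end, for the whole second after the job is handed in: Gauge in the wide roll, collar on it (within 4 mm of home, 12 mm of the axis, both upright within 10 degrees), that roll within 60 mm of its start; narrow roll flat (10 degrees) on the floor of the tray, inside its walls; all released and at rest (all of step 3 and horizontal distance between gauge_handle and roll_wide_center below 0.012 m and z of gauge_handle in the frame of roll_wide_center below 0.058 m and angle between each of gauge_handle, roll_wide_center's own z axis and vertical below 0.17 rad and distance of roll_wide_center from where it was at the start of the episode below 0.06 m and linear speed of each of gauge, roll_wide below 0.02 m/s); the robot touches nothing.
It also fails if it takes over 54 s, if anything falls off the work surface, if the arm or the gripper's body presses on something with over 40 N, if the wrist force passes 120 N, or if a joint passes its speed limit or range.

## Robot

A 6-joint arm with a two-finger parallel gripper is mounted at the origin on the work surface. World frame = base frame: x ahead of the robot, y to its left, z up, the work surface at z = 0. Lengths are in m, angles in rad, forces in N, time in s.
With the tool pointing down it reaches from about 0.4 to 0.825 m from the base axis. Payload 7 kg.
Tool frame: the origin (TCP) lies on the centre line of the jaws, within the pads' length; the fingertips stand 22 mm ahead of it and the grasp point (between the pads) lies 3 mm ahead of it; z points along the fingers, y is the line along which they close (so a half turn about z gives the same grasp; the last joint's range is limited). The gripper opens to 88 mm and grips with 3 to 60 N. Pads are 19 mm wide; open, the fingers measure 130 mm over their backs; the gripper's body (78 mm by 193 mm) begins 47 mm behind the grasp point.
Start: joints at [1.518, 0.359, 0.012, 0, -1.224, -0.288], TCP at [0.226, 0.636, 0.249] pointing down, gripper open.
Joint ranges: [-3.07, 3.07], [-1.43, 2.12], [-1.02, 1.25], [-3.03, 1.67], [-3.05, -0], [-3.03, 3.03]. Speed limits (rad/s): [2.39, 2.39, 3.01, 3.14, 3.14, 3.14].

## Interface

Orientations are given as [roll, pitch, yaw] about the fixed x, y, z axes, in that order (R = Rz(yaw) Ry(pitch) Rx(roll)).
In Python, from station import monitor, viewer, order gives the robot as it stands. The module is installed in compiled form; this text tells all that it offers.
- The arm moves only by the tool servo_tool, never from a script. Its argument "targets" is a list of rows, each an object with "angular": the turn, a rotation vector about the tool's x, y, z in degrees, a list of three; "xyz": the shift along the tool's x, y, z in cm, a list of three; "claw": the finger opening in cm, from 0 to 8.76. A call has 1 to 20 rows; each row shifts and turns the commanded pose from where the row before left it, along the tool's axes as they then stand; what a row does not reach is not made up. A row lasts 1/10 s, in which the tool goes at most 50 mm and 8.59 degrees, less where a joint would pass 70% of its speed; a pose out of reach is approached as far as the arm can. A call is refused whole if a number of a shift passes 5 or a number of a turn 8.59, either way. A call with a gripper value outside its range is refused whole. The fingers move at their own pace and stop on an object; "force" is the grip in N (left out, the last holds). Time passes only in rows, so rows that do not move let the fingers close. It gives the time, the measured TCP pose, the force, the opening and the grip force at its end, in the units of the state.
- monitor.get_state(): the state, without advancing time (a new reading comes with each control period).
- viewer.grab_frame(name): name is "scene" or "top" or "wrist"; returns a dict with "color" (480x640x3 uint8, blue, green, red), "fovy" (degrees; the focal length in pixels is half the picture's height over the tangent of half this angle, whatever the lens; pixels are square), "cx", "cy" (the principal point, pixels), "k1" (the pictures are not rectified: a ray, as slopes to the right and down, at radius r is drawn at 1 + k1 r^2 times it, then the intrinsics apply), "R" (3x3) and "t" (3): a world point X has camera coordinates R X + t. Camera axes: x right, y down, z forward; pixel columns grow to the right and rows downward; lengths in m; the calibration is good to about 2 mm. A picture is of the moment at which its call begins. There is no depth.
- order.job_done(): hands the job in; it is judged then, once.
The state is a dict: "t": time; "q": joint angles; "qd": joint speeds; "joint_efforts": joint torques, N m; "eef_pos": TCP position; "ee_rot": TCP orientation; "force": force on the tool from outside, world axes, zero at the start; "moment": the same for the moment, N m; "width": finger opening in m; "gripper_force": force on a finger pad.
Only numpy, scipy, OpenCV 4.12 (cv2) and the standard library are available. Lean on these libraries where they do the work, as an engineer would, in place of code of your own. Each camera call takes 0.05 s, during which the arm holds its last target. There are 200 camera calls.

## Working session

There is one attempt and no reset: what is moved stays moved. The work goes in short steps, Python scripts to look and compute and a tool call to move; the robot and the scene stay as the last step left them, time stands still between calls to the robot, and variables do not carry over. Pictures are saved under pics/ and viewed, at most 10 in all, crops included, and the job is handed in when it is done.

Besides the shell and the picture viewer there is one more tool, called after "Emit:" in YAML: its name, and indented under it one key for each argument. servo_tool: Moves the arm, as the interface text tells. Its arguments: {"type":"object","properties":{"targets":{"type":"array"},"force":{"type":"number"}},"required":["targets"]}

```bash
mkdir -p pics
cat > h.py <<'E'
import numpy as np, cv2, json
from station import monitor, viewer, order
def grab(n,f):
    d=viewer.grab_frame(n); cv2.imwrite(f'pics/{f}.png',d['color'])
    np.savez(f'pics/{f}.npz',**{k:d[k] for k in d}); return d
def px2w(f,u,v,z):
    d=np.load(f'pics/{f}.npz'); F=240/np.tan(np.radians(float(d['fovy']))/2)
    K=np.array([[F,0,d['cx']],[0,F,d['cy']],[0,0,1]],float); k=float(d['k1'])
    p=cv2.undistortPoints(np.array([[[u,v]]],float),K,np.array([k,0,0,0.]))[0,0]
    R=d['R'];t=d['t'];c=-R.T@t;r=R.T@np.array([p[0],p[1],1]);return c+r*(z-c[2])/r[2]
E
python3 - <<'E'
from h import *
for n in('top','scene'):
    d=grab(n,n+'1'); print(n,d['fovy'],d['k1'],-d['R'].T@d['t'])
s=monitor.get_state(); print({k:np.round(s[k],3) for k in s})
E
```

```text
top 51.28308402309253 0.039186241834125536 [ 0.43185592 -0.01243427  1.17136317]
scene 47.58658065131954 -0.004204733551397823 [ 1.17653078 -0.05959302  0.95705492]
{'t': np.float64(0.1), 'q': array([ 1.518,  0.359,  0.011, -0.   , -1.224, -0.288]), 'qd': array([ 0.001,  0.001,  0.001,  0.002,  0.002, -0.001]), 'joint_efforts': array([-3.0000e-03, -5.8416e+01,  2.9375e+01,  7.0160e+00,  1.0000e-02,
       -0.0000e+00]), 'eef_pos': array([0.226, 0.636, 0.248]), 'ee_rot': array([ 3.14 , -0.   , -0.341]), 'force': array([ 0.01 ,  0.15 , -0.496]), 'moment': array([ 0.028, -0.03 ,  0.025]), 'gripper_force': np.float64(0.0), 'width': np.float64(0.088)}
```

View pics/top1.png

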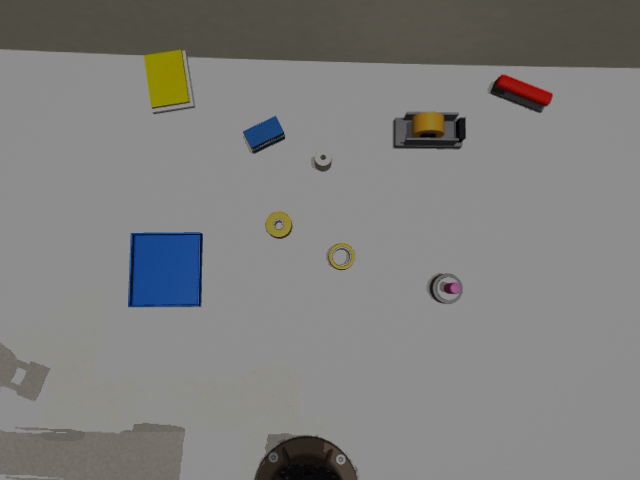

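View pics/scene1.png

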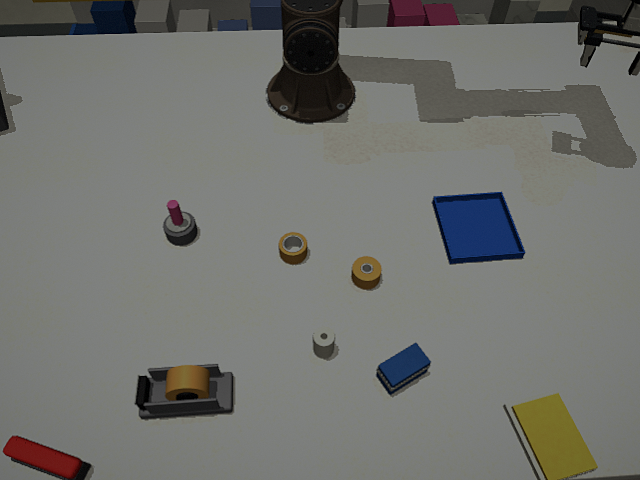

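The top view shows the wide roll at about (341,257), the narrow roll at (279,225), the pink handle top at (455,288) and the tray centred at (166,270). I'll enlarge the rolls and gauge next.

Run:
```python
from h import *
im=cv2.imread('pics/top1.png'); a=cv2.resize(im[200:310,250:360],(400,400),interpolation=3); b=cv2.resize(im[250:330,410:490],(400,400),interpolation=3)
cv2.imwrite('pics/c1.png',np.hstack([a,b]))
hsv=cv2.cvtColor(im,cv2.COLOR_BGR2HSV)
m=cv2.inRange(hsv,(15,100,60),(35,255,255))
n,l,s,c=cv2.connectedComponentsWithStats(m)
for i in range(1,n):
    if s[i][4]>80: print(s[i],c[i])
for n,u,v,z in[('wide',341.5,256.5,.036),('narrow',279,224.5,.036),('handletop',455.5,288.5,.102),('collar',447,289,.04),('tray',166,270,.022)]: print(n,px2w('top1',u,v,z))
```

```text
[ 144   49   46   60 2092] [166.12954111  78.43546845]
[412 113  32  25 608] [428.14802632 123.06085526]
[266 212  26  27 453] [278.7218543  224.67328918]
[329 244  26  26 238] [340.93277311 256.55882353]
wide [ 0.51753119 -0.06305883  0.036     ]
narrow [0.58670644 0.08188509 0.036     ]
handletop [ 0.45189861 -0.30333406  0.102     ]
collar [ 0.45134031 -0.30122695  0.04      ]
tray [0.47587171 0.33692241 0.022     ]
```

View pics/c1.png

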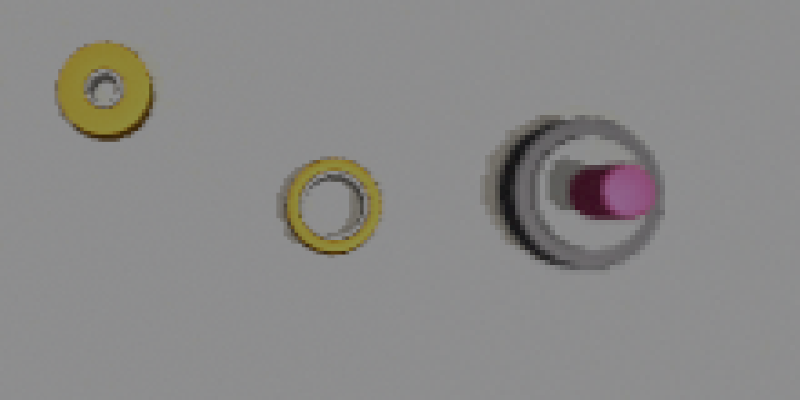

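Crop positions: wide roll centre (341.6,256.4), narrow roll (278.6,224.5), handle top (456.4,288.2). This puts the gauge at about (0.452,-0.305). I'll square the tool to the world axes and travel there.

Emit:
servo_tool:
  targets:
    - {"angular": [0,0,-6.5],"xyz": [0,0,0],"claw": 8.76}
    - {"angular": [0,0,-6.5],"xyz": [0,0,0],"claw": 8.76}
    - {"angular": [0,0,-6.55],"xyz": [0,0,0],"claw": 8.76}
    - {"angular": [0,0,0],"xyz": [2.3,4.0,0],"claw": 8.76}
    - {"angular": [0,0,0],"xyz": [2.3,4.0,0],"claw": 8.76}
    - {"angular": [0,0,0],"xyz": [2.3,4.0,0],"claw": 8.76}
    - {"angular": [0,0,0],"xyz": [2.3,4.0,0],"claw": 8.76}
    - {"angular": [0,0,0],"xyz": [2.3,4.0,0],"claw": 8.76}
    - {"angular": [0,0,0],"xyz": [2.3,4.0,0],"claw": 8.76}
    - {"angular": [0,0,0],"xyz": [2.3,4.0,0],"claw": 8.76}
    - {"angular": [0,0,0],"xyz": [2.3,4.0,0],"claw": 8.76}
    - {"angular": [0,0,0],"xyz": [2.3,4.0,0],"claw": 8.76}
    - {"angular": [0,0,0],"xyz": [2.3,4.0,0],"claw": 8.76}
    - {"angular": [0,0,0],"xyz": [2.3,4.0,0],"claw": 8.76}
    - {"angular": [0,0,0],"xyz": [2.3,4.0,0],"claw": 8.76}

```text
t: 1.6
eef_pos: [0.5022, 0.1545, 0.2485]
ee_rot: [-3.141, 0.0, 0.001]
force: [1.5, 0.6, 0.1]
width: 0.0874
gripper_force: 0.0
```

Emit:
servo_tool:
  targets:
    - {"angular": [0,0,0],"xyz": [0,4.0,0],"claw": 8.76}
    - {"angular": [0,0,0],"xyz": [0,4.0,0],"claw": 8.76}
    - {"angular": [0,0,0],"xyz": [0,4.0,0],"claw": 8.76}
    - {"angular": [0,0,0],"xyz": [0,4.0,0],"claw": 8.76}
    - {"angular": [0,0,0],"xyz": [0,0,0],"claw": 8.76}
    - {"angular": [0,0,0],"xyz": [0,0,0],"claw": 8.76}

```text
t: 2.2
eef_pos: [0.5016, -0.0046, 0.2484]
ee_rot: [-3.142, 0.0, -0.002]
force: [0.0, -0.3, 0.3]
width: 0.088
gripper_force: 0.0
```

Run:
```python
from h import *
d=grab('wrist','w1'); print(d['fovy'],d['k1'],-d['R'].T@d['t'])
hsv=cv2.cvtColor(d['color'],cv2.COLOR_BGR2HSV)
m=cv2.inRange(hsv,(15,100,50),(35,255,255))
n,l,s,c=cv2.connectedComponentsWithStats(m)
for i in range(1,n):
    if s[i][4]>200: print(s[i],c[i])
```

```text
68.24670502240873 0.014909926306456647 [ 0.57552723 -0.00475443  0.38361609]
[ 192   85   69   67 2942] [225.88443236 118.11182869]
[ 345  159   62   63 1443] [373.84060984 188.15038115]
[ 106  297   35   63 1056] [118.9375     328.70454545]
[ 492  297   35   63 1061] [513.01508011 328.62016965]
[ 282  372  358   18 4740] [480.30147679 381.89852321]
```

View pics/w1.png

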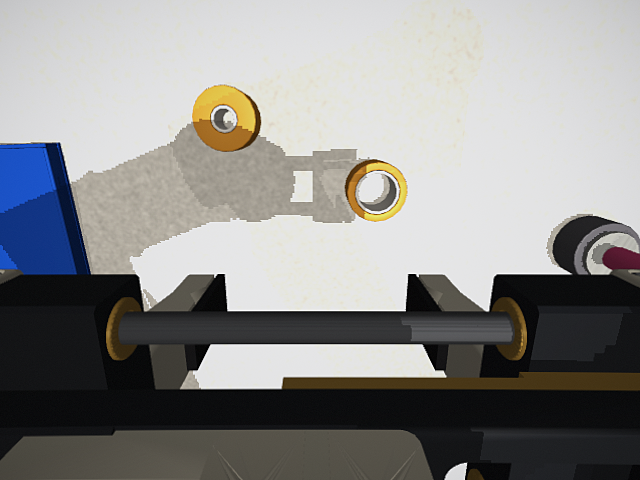

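The wrist view shows the narrow roll with its hole at about (224,119), the wide roll's hole at about (379,189), and the gauge at the right edge. I'll compare these with the top view.

Run:
```python
from h import *
for f,n,u,v in[('w1','wide',378.5,189),('w1','narrow',224,118),('top1','wide',341.6,256.4),('top1','narrow',278.6,224.5)]: print(f,n,px2w(f,u,v,.036))
print(px2w('top1',456.4,288.2,.102))
im=cv2.imread('pics/w1.png');cv2.imwrite('pics/c2.png',np.hstack([cv2.resize(im[150:230,335:415],(400,400),interpolation=2),cv2.resize(im[75:155,185:265],(400,400),interpolation=2)]))
```

```text
w1 wide [ 0.52133038 -0.06605865  0.036     ]
w1 narrow [0.58778512 0.0810166  0.036     ]
top1 wide [ 0.51776585 -0.06328064  0.036     ]
top1 narrow [0.58667895 0.08280057 0.036     ]
[ 0.45259202 -0.30523401  0.102     ]
```

View pics/c2.png

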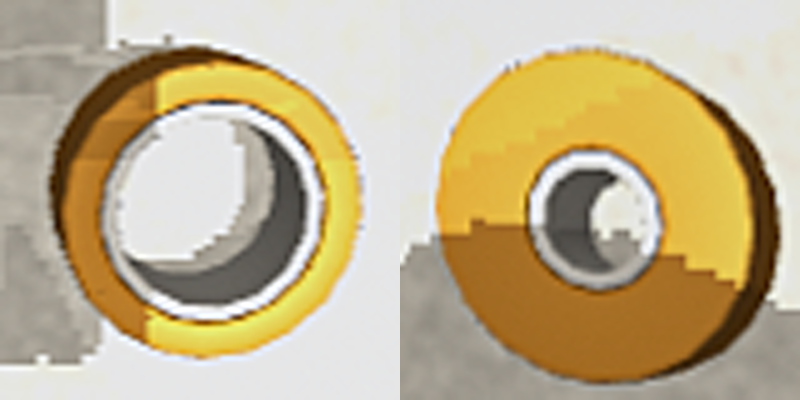

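Refined centres: wide roll (0.518,-0.0645), narrow roll (0.587,0.082). The two views agree. Now over to the gauge, descend and grip.

Emit:
servo_tool:
  targets:
    - {"angular": [0,0,0],"xyz": [-0.6,3.75,0],"claw": 8.76}
    - {"angular": [0,0,0],"xyz": [-0.6,3.75,0],"claw": 8.76}
    - {"angular": [0,0,0],"xyz": [-0.6,3.75,0],"claw": 8.76}
    - {"angular": [0,0,0],"xyz": [-0.6,3.75,0],"claw": 8.76}
    - {"angular": [0,0,0],"xyz": [-0.6,3.75,0],"claw": 8.76}
    - {"angular": [0,0,0],"xyz": [-0.6,3.75,0],"claw": 8.76}
    - {"angular": [0,0,0],"xyz": [-0.7,3.75,0],"claw": 8.76}
    - {"angular": [0,0,0],"xyz": [-0.7,3.75,0],"claw": 8.76}
    - {"angular": [0,0,0],"xyz": [0,0,2],"claw": 8.76}
    - {"angular": [0,0,0],"xyz": [0,0,2],"claw": 8.76}
    - {"angular": [0,0,0],"xyz": [0,0,0],"claw": 8.76}
    - {"angular": [0,0,0],"xyz": [0,0,0],"claw": 8.76}

```text
t: 3.45
eef_pos: [0.4526, -0.3031, 0.2088]
ee_rot: [3.141, 0.001, 0.002]
force: [-0.1, 0.4, -0.2]
width: 0.0876
gripper_force: 0.0
```

Run:
```python
from h import *
d=grab('wrist','w2')
```

```text
(no output)
```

View pics/w2.png

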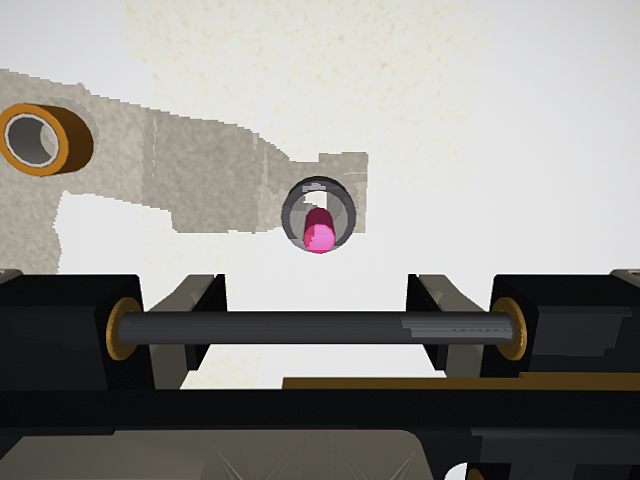

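The handle top is centred between the fingers at (320,238), and the stand rim at (318,214).

Run:
```python
from h import *
print(px2w('w2',320,238,.102),px2w('w2',318,216,.036))
```

```text
[ 0.45370468 -0.30586507  0.102     ] [ 0.45431398 -0.30477763  0.036     ]
```

Emit:
servo_tool:
  force: 20
  targets:
    - {"angular": [0,0,0],"xyz": [0.1,0.2,3.0],"claw": 8.76}
    - {"angular": [0,0,0],"xyz": [0,0,3.0],"claw": 8.76}
    - {"angular": [0,0,0],"xyz": [0,0,3.0],"claw": 8.76}
    - {"angular": [0,0,0],"xyz": [0,0,2.0],"claw": 8.76}
    - {"angular": [0,0,0],"xyz": [0,0,1.0],"claw": 8.76}
    - {"angular": [0,0,0],"xyz": [0,0,1.0],"claw": 8.76}
    - {"angular": [0,0,0],"xyz": [0,0,0],"claw": 8.76}
    - {"angular": [0,0,0],"xyz": [0,0,0],"claw": 1.5}
    - {"angular": [0,0,0],"xyz": [0,0,0],"claw": 1.5}
    - {"angular": [0,0,0],"xyz": [0,0,0],"claw": 1.5}
    - {"angular": [0,0,0],"xyz": [0,0,0],"claw": 1.5}
    - {"angular": [0,0,0],"xyz": [0,0,0],"claw": 1.5}
    - {"angular": [0,0,0],"xyz": [0,0,0],"claw": 1.5}
    - {"angular": [0,0,0],"xyz": [0,0,0],"claw": 1.5}
    - {"angular": [0,0,0],"xyz": [0,0,0],"claw": 1.5}

```text
t: 5.0
eef_pos: [0.453, -0.3058, 0.0785]
ee_rot: [-3.142, 0.0, 0.0]
force: [-0.2, -1.4, -0.2]
width: 0.0292
gripper_force: 0.0
```

Emit:
servo_tool:
  targets:
    - {"angular": [0,0,0],"xyz": [0,0,0],"claw": 1.5}
    - {"angular": [0,0,0],"xyz": [0,0,0],"claw": 1.5}
    - {"angular": [0,0,0],"xyz": [0,0,0],"claw": 1.5}
    - {"angular": [0,0,0],"xyz": [0,0,0],"claw": 1.5}

```text
t: 5.4
eef_pos: [0.453, -0.3057, 0.0785]
ee_rot: [-3.142, 0.0, 0.0]
force: [0.3, 0.1, -1.0]
width: 0.0237
gripper_force: 20.0
```

Emit:
servo_tool:
  targets:
    - {"angular": [0,0,0],"xyz": [0,0,-2],"claw": 1.5}
    - {"angular": [0,0,0],"xyz": [0,0,-3],"claw": 1.5}
    - {"angular": [0,0,0],"xyz": [0,0,-3],"claw": 1.5}
    - {"angular": [0,0,0],"xyz": [0.8,-3.0,0],"claw": 1.5}
    - {"angular": [0,0,0],"xyz": [0.8,-3.0,0],"claw": 1.5}
    - {"angular": [0,0,0],"xyz": [0.8,-3.0,0],"claw": 1.5}
    - {"angular": [0,0,0],"xyz": [0.8,-3.0,0],"claw": 1.5}
    - {"angular": [0,0,0],"xyz": [0.8,-3.0,0],"claw": 1.5}
    - {"angular": [0,0,0],"xyz": [0.8,-3.0,0],"claw": 1.5}
    - {"angular": [0,0,0],"xyz": [0.8,-3.0,0],"claw": 1.5}
    - {"angular": [0,0,0],"xyz": [0.9,-3.1,0],"claw": 1.5}
    - {"angular": [0,0,0],"xyz": [0,0,0],"claw": 1.5}
    - {"angular": [0,0,0],"xyz": [0,0,0],"claw": 1.5}

```text
t: 6.7
eef_pos: [0.5177, -0.0641, 0.1582]
ee_rot: [3.142, 0.001, 0.002]
force: [-0.1, 0.6, -1.2]
width: 0.0238
gripper_force: 20.0
```

Run:
```python
from h import *
a=grab('wrist','w3')['color'];b=grab('scene','s3')['color']
cv2.imwrite('pics/c3.png',np.hstack([cv2.resize(a[100:380,180:460],(400,400),interpolation=2),cv2.resize(b[180:280,240:340],(400,400),interpolation=2)]))
```

```text
(no output)
```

View pics/c3.png

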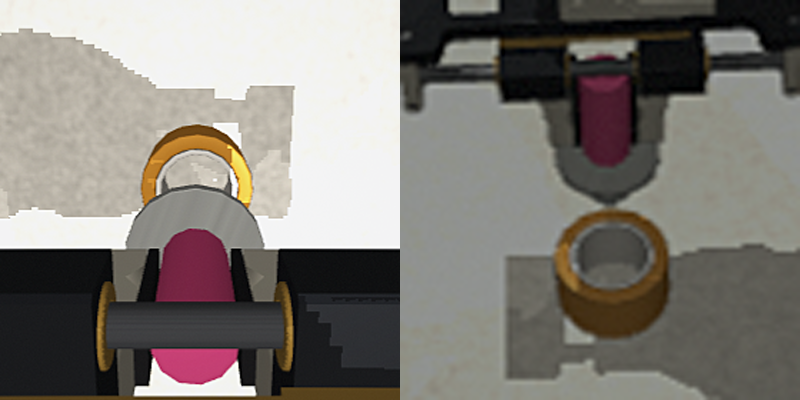

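The gauge hangs upright and is centred over the wide roll in both views (wrist crop: roll x≈197, collar x≈195). Lowering it.

Emit:
servo_tool:
  targets:
    - {"angular": [0,0,0],"xyz": [0,0,2],"claw": 1.5}
    - {"angular": [0,0,0],"xyz": [0,0,2],"claw": 1.5}
    - {"angular": [0,0,0],"xyz": [0,0,1],"claw": 1.5}
    - {"angular": [0,0,0],"xyz": [0,0,0.8],"claw": 1.5}
    - {"angular": [0,0,0],"xyz": [0,0,0.7],"claw": 1.5}
    - {"angular": [0,0,0],"xyz": [0,0,0.5],"claw": 1.5}
    - {"angular": [0,0,0],"xyz": [0,0,0],"claw": 1.5}

```text
t: 7.5
eef_pos: [0.5177, -0.0648, 0.0882]
ee_rot: [3.141, 0.001, 0.0]
force: [-0.4, -0.2, -1.0]
width: 0.0234
gripper_force: 20.0
```

Emit:
servo_tool:
  targets:
    - {"angular": [0,0,0],"xyz": [0,0,0.4],"claw": 1.5}
    - {"angular": [0,0,0],"xyz": [0,0,0.3],"claw": 1.5}
    - {"angular": [0,0,0],"xyz": [0,0,0.2],"claw": 1.5}
    - {"angular": [0,0,0],"xyz": [0,0,0],"claw": 1.5}
    - {"angular": [0,0,0],"xyz": [0,0,0],"claw": 1.5}

```text
t: 8.0
eef_pos: [0.518, -0.0647, 0.0796]
ee_rot: [3.142, -0.0, 0.0]
force: [-0.3, 0.7, -2.1]
width: 0.0235
gripper_force: 20.0
```

Emit:
servo_tool:
  targets:
    - {"angular": [0,0,0],"xyz": [0,0,0],"claw": 4}
    - {"angular": [0,0,0],"xyz": [0,0,0],"claw": 8.5}
    - {"angular": [0,0,0],"xyz": [0,0,0],"claw": 8.5}
    - {"angular": [0,0,0],"xyz": [0,0,0],"claw": 8.5}
    - {"angular": [0,0,0],"xyz": [0,0,0],"claw": 8.5}
    - {"angular": [0,0,0],"xyz": [0,0,0],"claw": 8.5}
    - {"angular": [0,0,0],"xyz": [0,0,0],"claw": 8.5}
    - {"angular": [0,0,0],"xyz": [0,0,0],"claw": 8.5}
    - {"angular": [0,0,0],"xyz": [0,0,-2],"claw": 8.5}
    - {"angular": [0,0,0],"xyz": [0,0,-3],"claw": 8.5}
    - {"angular": [0,0,0],"xyz": [0,0,-3],"claw": 8.5}
    - {"angular": [0,0,0],"xyz": [0,0,-3],"claw": 8.5}
    - {"angular": [0,0,0],"xyz": [0,0,0],"claw": 8.76}
    - {"angular": [0,0,0],"xyz": [0,0,0],"claw": 8.76}

```text
t: 9.4
eef_pos: [0.5181, -0.0646, 0.1902]
ee_rot: [-3.141, -0.002, 0.0]
force: [-0.1, -0.2, -0.6]
width: 0.0874
gripper_force: 0.0
```

Run:
```python
from h import *
a=grab('wrist','w4')['color'];b=grab('scene','s4')['color']
cv2.imwrite('pics/c4.png',np.hstack([cv2.resize(a[60:340,180:460],(400,400),interpolation=2),cv2.resize(b[180:280,240:340],(400,400),interpolation=2)]))
```

```text
(no output)
```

View pics/c4.png

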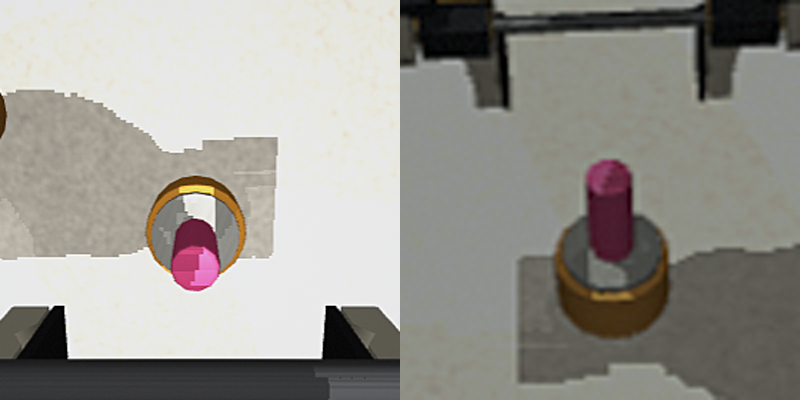

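The gauge is fully home: upright, with the collar resting on the wide roll (collar about (610,250) in the right half). Now the narrow roll.

Emit:
servo_tool:
  force: 20
  targets:
    - {"angular": [0,0,0],"xyz": [1.7,-3.7,0],"claw": 8.76}
    - {"angular": [0,0,0],"xyz": [1.7,-3.7,0],"claw": 8.76}
    - {"angular": [0,0,0],"xyz": [1.7,-3.7,0],"claw": 8.76}
    - {"angular": [0,0,0],"xyz": [1.8,-3.6,0],"claw": 8.76}
    - {"angular": [0,0,0],"xyz": [0,0,0],"claw": 8.76}
    - {"angular": [0,0,0],"xyz": [0,0,3],"claw": 8.76}
    - {"angular": [0,0,0],"xyz": [0,0,3],"claw": 8.76}
    - {"angular": [0,0,0],"xyz": [0,0,3],"claw": 8.76}
    - {"angular": [0,0,0],"xyz": [0,0,3],"claw": 8.76}
    - {"angular": [0,0,0],"xyz": [0,0,2],"claw": 8.76}
    - {"angular": [0,0,0],"xyz": [0,0,1],"claw": 8.76}
    - {"angular": [0,0,0],"xyz": [0,0,1],"claw": 8.76}
    - {"angular": [0,0,0],"xyz": [0,0,0],"claw": 8.76}
    - {"angular": [0,0,0],"xyz": [0,0,0],"claw": 5}
    - {"angular": [0,0,0],"xyz": [0,0,0],"claw": 5}
    - {"angular": [0,0,0],"xyz": [0,0,0],"claw": 5}
    - {"angular": [0,0,0],"xyz": [0,0,0],"claw": 5}
    - {"angular": [0,0,0],"xyz": [0,0,0],"claw": 5}
    - {"angular": [0,0,0],"xyz": [0,0,0],"claw": 5}
    - {"angular": [0,0,0],"xyz": [0,0,0],"claw": 5}

```text
t: 11.5
eef_pos: [0.5872, 0.0824, 0.0302]
ee_rot: [-3.141, -0.001, 0.001]
force: [-1.7, -0.8, 5.5]
width: 0.0593
gripper_force: 20.0
```

Emit:
servo_tool:
  targets:
    - {"angular": [0,0,0],"xyz": [0,0,-2],"claw": 5}
    - {"angular": [0,0,0],"xyz": [0,0,-3],"claw": 5}
    - {"angular": [0,0,0],"xyz": [0,0,-2],"claw": 5}
    - {"angular": [0,0,0],"xyz": [-1.6,-3.6,0],"claw": 5}
    - {"angular": [0,0,0],"xyz": [-1.6,-3.6,0],"claw": 5}
    - {"angular": [0,0,0],"xyz": [-1.6,-3.6,0],"claw": 5}
    - {"angular": [0,0,0],"xyz": [-1.6,-3.6,0],"claw": 5}
    - {"angular": [0,0,0],"xyz": [-1.6,-3.7,0],"claw": 5}
    - {"angular": [0,0,0],"xyz": [-1.6,-3.7,0],"claw": 5}
    - {"angular": [0,0,0],"xyz": [-1.5,-3.7,0],"claw": 5}
    - {"angular": [0,0,0],"xyz": [0,0,0],"claw": 5}
    - {"angular": [0,0,0],"xyz": [0,0,2],"claw": 5}
    - {"angular": [0,0,0],"xyz": [0,0,2],"claw": 5}
    - {"angular": [0,0,0],"xyz": [0,0,1],"claw": 5}
    - {"angular": [0,0,0],"xyz": [0,0,0.7],"claw": 5}
    - {"angular": [0,0,0],"xyz": [0,0,0.4],"claw": 5}
    - {"angular": [0,0,0],"xyz": [0,0,0.3],"claw": 5}
    - {"angular": [0,0,0],"xyz": [0,0,0],"claw": 5}
    - {"angular": [0,0,0],"xyz": [0,0,0],"claw": 5}

```text
t: 13.4
eef_pos: [0.476, 0.3375, 0.036]
ee_rot: [-3.141, -0.0, 0.0]
force: [-0.0, 0.9, -0.6]
width: 0.0589
gripper_force: 20.0
```

Emit:
servo_tool:
  targets:
    - {"angular": [0,0,0],"xyz": [0,0,0.1],"claw": 5}
    - {"angular": [0,0,0],"xyz": [0,0,0],"claw": 6.5}
    - {"angular": [0,0,0],"xyz": [0,0,0],"claw": 7.6}
    - {"angular": [0,0,0],"xyz": [0,0,0],"claw": 7.6}
    - {"angular": [0,0,0],"xyz": [0,0,0],"claw": 7.6}
    - {"angular": [0,0,0],"xyz": [0,0,0],"claw": 7.6}
    - {"angular": [0,0,0],"xyz": [0,0,0],"claw": 7.6}
    - {"angular": [0,0,0],"xyz": [0,0,-2],"claw": 7.6}
    - {"angular": [0,0,0],"xyz": [0,0,-4],"claw": 7.6}
    - {"angular": [0,0,0],"xyz": [0,0,-4],"claw": 7.6}
    - {"angular": [0,0,0],"xyz": [0,0,-4],"claw": 7.6}
    - {"angular": [0,0,0],"xyz": [0,0,0],"claw": 7.6}
    - {"angular": [0,0,0],"xyz": [0,0,0],"claw": 7.6}
    - {"angular": [0,0,0],"xyz": [0,0,0],"claw": 7.6}

```text
t: 14.8
eef_pos: [0.4753, 0.3368, 0.1737]
ee_rot: [3.141, 0.001, 0.0]
force: [1.0, -0.2, 0.0]
width: 0.076
gripper_force: 0.0
```

Run:
```python
from h import *
grab('scene','s5')
```

```text
(no output)
```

View pics/s5.png

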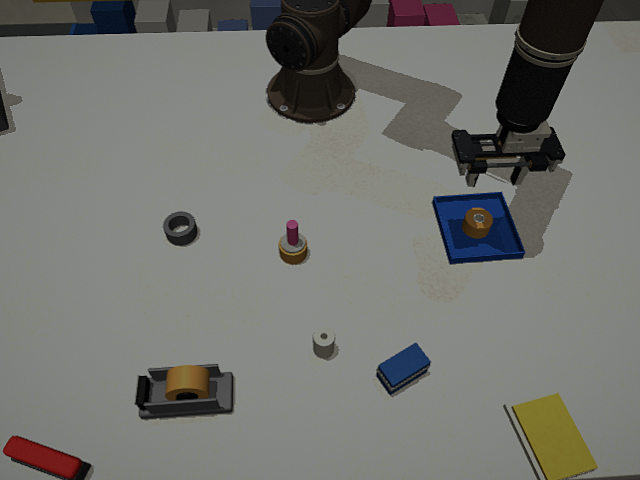

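The narrow roll lies flat in the tray at (478,222), the gauge stands home in the wide roll at (293,245), and the gripper is clear of everything.

```bash
python3 -c "
from station import order
print(order.job_done())"
```

```text
the job is handed in; nothing more can be done
None
```

The gauge is home in the wide roll, the narrow roll is flat in the blue tray, and the job was handed in at about 15 s; the final picture looked right, but no verdict came back.

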